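# Bird-perch post in the upright V-block

## Robot

A 6-joint arm with a two-finger parallel gripper is mounted at the origin on the work surface. World frame = base frame: x ahead of the robot, y to its left, z up, the work surface at z = 0. Lengths are in mm, angles in rad, forces in N, time in s.
With the tool pointing down it reaches from about 275 to 825 mm from the base axis. Payload 4.9 kg.
Tool frame: the origin (TCP) lies midway between the tips of the shut fingers; the grasp point (between the pads) lies 19 mm behind it; z points along the fingers, y is the line along which they close (so a half turn about z gives the same grasp; the last joint's range is limited). The gripper opens to 85 mm and grips with 20 to 120 N. Pads are 22 mm wide; open, the fingers measure 114 mm over their backs; the gripper's body (76 mm by 85 mm) begins 54 mm behind the grasp point. The pads swing forward as they close: fully open they stand 13 mm farther back than shut.
Start: joints at [1.082, 0.326, -0.193, 1.052, 0, 1.437], TCP at [191.067, 515.764, 231.281] pointing down, gripper open.
Joint ranges: [-2.65, 2.65], [-0.97, 1.79], [-1.3, 1.35], [-1.93, 2.1], [-1.47, 1.37], [-3.14, 3.14]. Speed limits (rad/s): [2.57, 2.57, 3.14, 3.14, 3.14, 3.14].

## Interface

Orientations are given as a unit quaternion [x, y, z, w].
In Python, from workcell import r, optics gives the robot as it stands (r), with the cameras (optics).
- The arm moves only by the tool shift_gripper, called after "Request:" as a command line: name --argument value ..., lists and objects as JSON in quotes. Schema: {"type":"object","properties":{"increments":{"type":"object","properties":{"motion":{"type":"array","items":{"type":"array","items":{"type":"number"},"minItems":6,"maxItems":6},"minItems":1,"maxItems":5}},"additionalProperties":false,"required":["motion"]},"finger_gap":{"type":"number"},"grip_n":{"type":"number"},"only":{"type":"string"},"quiet":{"type":"boolean"},"lines":{"type":"string"}},"required":["increments"],"additionalProperties":false}. increments is an object whose key "motion" holds a list of rows, 1 to 5 of them, each of 6 numbers: dx, dy, dz in mm, then a rotation vector rx, ry, rz in rad; each row is the pose to reach, as a shift and turn from the pose commanded when the call began, along the tool's axes at that moment; what a row does not reach only later rows make up. A row lasts 1/8 s, in which the tool goes at most 62.5 mm and 0.188 rad, less where a joint would pass 70% of its speed; a pose out of reach is approached as far as the arm can. finger_gap is the opening from 0.0 (shut) to 1.0 (fully open), set as the call begins (left out keeps the last). The fingers move at their own pace and stop on an object; grip_n is the grip in N (left out, the last holds). Time passes only in rows, so rows that do not move let the fingers close. The tool returns the time, the measured TCP pose, the force, the opening and the grip force at its end. only (a regular expression) keeps the lines of the reply that match it, lines (a string "A,B") keeps lines A to B, and quiet returns only ok. Input that does not fit is refused with a message, and nothing moves.
- r.observe(): the state, without advancing time (a new reading comes with each control period).
- optics.camera(name): name is "scene" or "top" or "wrist"; returns a dict with "pixels" (480x640x3 uint8, red, green, blue), "camera_matrix" (3x3 intrinsics, pixels), "rvec" (rotation vector, rad) and "tvec" (3), from world to camera coordinates, as OpenCV has them. Camera axes: x right, y down, z forward; pixel columns grow to the right and rows downward; lengths in mm; the calibration is good to about 2 mm. A picture is of the moment at which its call begins. There is no depth.
- r.close_job(): hands the job in; it is judged then, once.
The state is a dict: "t": time; "joint_pos": joint angles; "qd": joint speeds; "joint_efforts": joint torques, N m; "tcp_pos": TCP position; "tcp_rot": TCP orientation; "force": force on the tool from outside, world axes, zero at the start; "ft_torque": the same for the moment, N m; "width": opening from 0.0 (shut) to 1.0 (fully open); "finger_force": force on a finger pad.
Only numpy, scipy, OpenCV 4.12 (cv2) and the standard library are available. Lean on these libraries where they do the work, as an engineer would, in place of code of your own. Each camera call takes 0.05 s, during which the arm holds its last target. There are 200 camera calls.

## Task

Pick up the tall round wooden post with the perch peg and stand it on the sole plate of the upright V-block, turned so that its perch points at the brass pointer. Push it sideways into the V so that it stands upright and bears on both faces, and finish like that: still gripping the post and still pressing it firmly and squarely into the V so that both faces carry the push, without letting go. Leave the tin, the jar and the short plain post where they are.

Things in the scene. Friction and masses are not known exactly. Their poses are not given: they have to be found in the camera images.
- post: Loose round post of pale wood, upright on the bench: diameter 34 mm, height 130 mm, 80 to 130 g. A thin perch peg (diameter 8 mm) sticks out level from its side, 26 mm long, its centre line 40 mm above the foot; above 45 mm the post is plain and can be gripped at any yaw. Origin: centre of the underside; z up along the post, x along the perch, outwards.
- perch_tip (a point): Outer end of the perch peg: 43 mm from the post's axis, 40 mm above its foot.
- vblock: Wooden jig fixed to the bench: sole plate 155 x 124 mm, 12 mm thick (66 behind to 90 mm ahead of the origin along x), with an upright V (groove vertical, faces 90 degrees apart, each 45 from x). Its top, 82 mm above the bench, is the highest part. Origin: bench level, on the axis of a 34 mm post seated in the V. x points level out of the V's open mouth: push the post along -x to seat it. z up.
- seat (a point): The place where the centre of the post's foot must stand: on the upper side of the sole plate (12 mm above the bench), on the seat axis of the V. The V's inner corner lies 24 mm behind it; the faces end about 3 mm ahead of it and 27 mm to either side, so the mouth is 54 mm wide. Axes as vblock. A push above the walls can tilt a post gripped lightly.
- flank_left: Left wall of the V (towards +y of vblock), 16 mm thick, 70 mm high above the sole plate, rigid. Origin and axes as seat; its face touches the seated post at x = -12 mm, y = +12 mm.
- flank_right: Right wall of the V (towards -y of vblock), 16 mm thick, 70 mm high above the sole plate, rigid. Origin and axes as seat; its face touches the seated post at x = -12 mm, y = -12 mm.
- pointer: Small flat brass pointer fixed on the sole plate before the mouth of the V, 4 mm thick, 13 mm wide, its pointed inner end 48 mm and its outer end 80 mm from the seat axis. Its angle differs each time, up to 30 degrees either side of the V's middle. Origin: at the seat point (12 mm above the bench); x from there towards the pointer: the direction in which the perch must point.
- filler_tin: Bystander: flat round tin, diameter 60 mm, height 45 mm. Origin: centre of the underside.
- bead_jar: Bystander: green glass jar with a steel lid, diameter 50 mm, height 65 mm. Origin: centre of the underside.
- plain_post: Bystander: short plain round post of pale wood without a perch, diameter 34 mm, height 70 mm. Origin: centre of the underside.

How it is judged (in metres and radians):
At the end, for the whole second after the job is handed in: The fingers grip the post and press it on both faces of the V (over 3 N each); foot within 5 mm of the seat and at most 5 mm above the sole plate, lean under 0.06 rad, perch tip within 8 mm (about 11 degrees) of the pointer's line on the pointer's side, post still (contact force between each of flank_left, flank_right, the fingers and post above 3 N and angle between post's own z axis and vertical below 0.06 rad and horizontal distance between post and seat below 0.005 m and z of post in the frame of seat between -0.003 and 0.005 m and y of perch_tip in the frame of pointer between -0.008 and 0.008 m and x of perch_tip in the frame of pointer above 0.03 m and linear speed of post below 0.02 m/s); the arm keeps its last pose, push and grip.
It fails at once if the filler tin is moved by more than 20 mm (distance of filler_tin from where it was at the start of the episode above 0.02 m).
It fails at once if the bead jar is moved by more than 20 mm (distance of bead_jar from where it was at the start of the episode above 0.02 m).
It fails at once if the plain post is moved by more than 20 mm (distance of plain_post from where it was at the start of the episode above 0.02 m).
It also fails if it takes over 48 s, if anything falls off the work surface, if the arm or the gripper's body presses on something with over 40 N, if the wrist force passes 120 N, or if a joint passes its speed limit or range.

## Working session

There is one attempt and no reset: what is moved stays moved. The work goes in short steps, Python scripts to look and compute and a tool call to move; the robot and the scene stay as the last step left them, time stands still between calls to the robot, and variables do not carry over. Pictures are saved under pics/ and viewed, at most 10 in all, crops included, and the job is handed in when it is done.

```bash
ls; mkdir -p pics; python3 - <<'E'
from workcell import r, optics
import cv2
for n in ("top","scene"):
    c=optics.camera(n); cv2.imwrite(f"pics/{n}0.png",c["pixels"][:,:,::-1]); print(n,c["camera_matrix"].tolist(),c["rvec"],c["tvec"])
print(r.observe())
E
```

```text
pics
workcell.py
top [[495.3580965657022, 0.0, 311.8999178799768], [0.0, 495.3580965657022, 236.6436398205743], [0.0, 0.0, 1.0]] [ 1.91072457 -2.30377639  0.24195223] [112.10283763 570.99579188 647.02402503]
scene [[456.57507033942295, 0.0, 318.4289543491543], [0.0, 456.57507033942295, 248.19073064368763], [0.0, 0.0, 1.0]] [ 2.15506774  0.61071066 -0.32945553] [-482.47804998 -131.34087353 1044.14786609]
{'t': 0.1, 'joint_pos': array([ 1.08180901e+00,  3.26895279e-01, -1.93511092e-01,  1.05199488e+00,
        3.44146431e-05,  1.43661077e+00]), 'qd': array([ 3.69525179e-05, -2.93542182e-03,  2.70555463e-03,  1.22381276e-04,
       -2.56003066e-04,  1.75441516e-03]), 'joint_efforts': array([-7.04791728e-04, -4.44239080e+01,  2.63037890e+01,  7.87431694e-03,
       -2.38668827e-04, -4.15980850e-06]), 'tcp_pos': array([190.79117262, 515.27796601, 230.55591596]), 'tcp_rot': array([ 1.76471800e-01,  9.84305369e-01, -7.58545472e-04, -2.62388308e-04]), 'force': array([-0.17333955, -0.83127567,  0.76592238]), 'ft_torque': array([-0.05125537,  0.02898604, -0.07813185]), 'finger_force': 0.0, 'width': 0.9975557860564812}
```

View pics/top0.png

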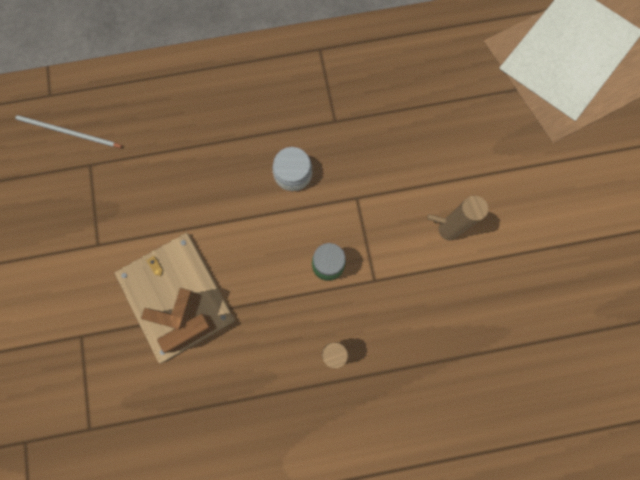

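View pics/scene0.png

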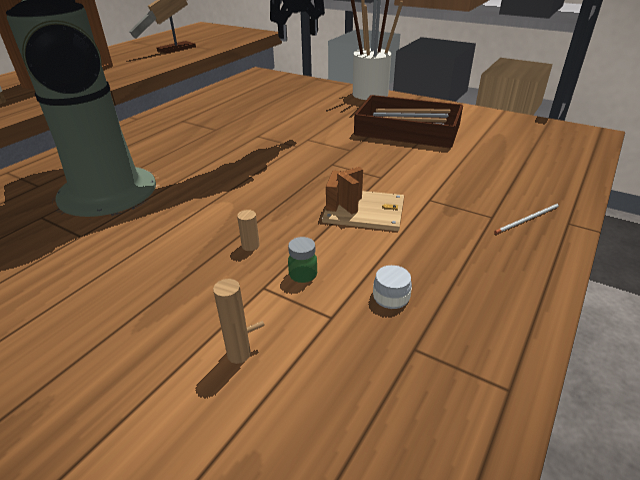

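The top view shows the tall post (top about (474,208), perch tip about (431,218)) and the V-block sole, with corners about (116,273), (188,235), (234,320) and (162,361). The pointer is at about (156,266). I'll zoom in on both for precision.

```bash
python3 - <<'E'
import cv2,numpy as np
im=cv2.imread("pics/top0.png")
a=cv2.resize(im[225:370,105:245],None,fx=4,fy=4,interpolation=cv2.INTER_CUBIC)
b=cv2.resize(im[185:255,420:495],None,fx=3,fy=3,interpolation=cv2.INTER_CUBIC)
o=np.zeros((580,790,3),np.uint8); o[:580,:560]=a; o[:210,563:788]=b
cv2.imwrite("pics/crop1.png",o)
E
```

```text
(no output)
```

View pics/crop1.png

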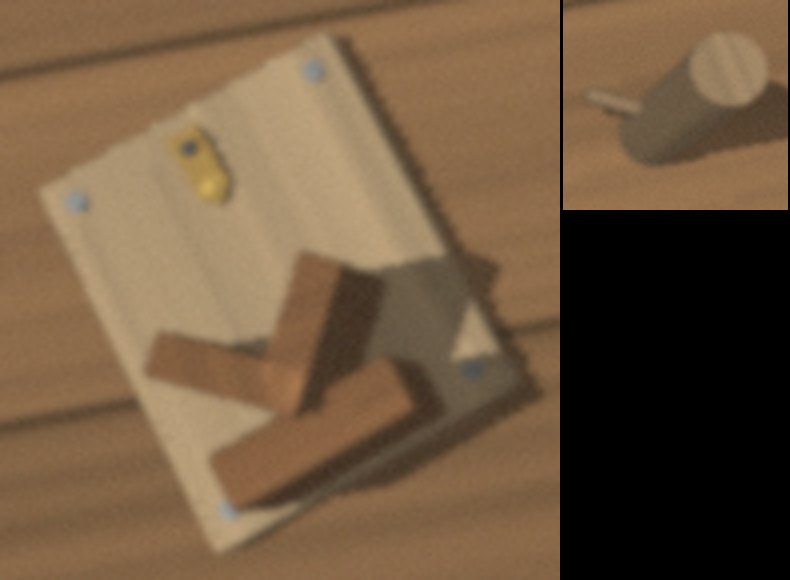

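The crop shows sharp sole corners, the wall tops, the pointer with its tip at crop (216,198), and the post top and perch tip. Next I fit poses to these.

```bash
cat > h.py <<'E'
import numpy as np,cv2
from scipy.optimize import least_squares
CAM={"top":(495.358,311.9,236.64,[1.91072457,-2.30377639,.24195223],[112.10283763,570.99579188,647.02402503]),
"scene":(456.575,318.43,248.19,[2.15506774,.61071066,-.32945553],[-482.47804998,-131.34087353,1044.14786609])}
def proj(P,n):
    f,cx,cy,rv,tv=CAM[n]
    return cv2.projectPoints(np.array(P,float).reshape(-1,1,3),np.array(rv),np.array(tv),np.array([[f,0,cx],[0,f,cy],[0,0,1.]]),None)[0][:,0]
def back(uv,z,n="top"):
    return least_squares(lambda p:proj([[p[0],p[1],z]],n)[0]-uv,[400,0]).x
def T(p,L):
    L=np.array(L,float);c,s=np.cos(p[2]),np.sin(p[2])
    return np.c_[p[0]+c*L[:,0]-s*L[:,1],p[1]+s*L[:,0]+c*L[:,1],L[:,2]]
E
python3 - <<'E'
from h import *
cr=lambda a,s=4,o=(105,225):(np.array(a,float)+.5)/s-.5+np.array(o)
L=[[90,62,12],[90,-62,12],[-65.5,-62,12],[-65.5,62,12],[-24,0,82],[3,27,82],[3,-27,82]]
U=cr([[40,188],[325,37],[523,392],[220,552],[269,353],[160,332],[308,253]])
c=back(cr([240,300]),12); a=back(cr([180,112]),12)-c
s=least_squares(lambda p:(proj(T(p,L),"top")-U).ravel(),[*c,np.arctan2(a[1],a[0])]);p=s.x
print("vblock",p,np.round(s.fun.reshape(-1,2),1).tolist())
for q,z in (([217,200],14),([188,148],16),([181,130],16)):
    w=back(cr(q),z)-p[:2]; print("ptr",np.hypot(*w),(np.arctan2(w[1],w[0])-p[2]+np.pi)%(2*np.pi)-np.pi)
t=back(cr([165,69],3,(420,185)),130); k=back(cr([27,96],3,(420,185)),40)
print("post top",t,"perch",k,np.hypot(*(k-t)),np.arctan2(*(k-t)[::-1]))
print("scene chk",proj([[*t,130],[*t,0],[*k,40],[*p[:2],12]],"scene"))
for q,z in (([293,163],45),([329,258],65),([335,356],70)): print(back(q,z))
E
```

```text
vblock [5.29427590e+02 2.18036140e+02 3.33763508e-01] [[-0.3, 0.2], [1.8, -1.8], [-0.3, -1.5], [-0.0, 1.5], [-0.2, 2.0], [0.2, -0.3], [-1.0, -0.4]]
ptr 52.47120059443563 0.09531020222788822
ptr 75.09244198358545 0.07210353566878869
ptr 82.55756427956756 0.05696876813636642
post top [ 565.86920414 -208.35717182] perch [ 584.07248111 -172.15517799] 40.5209038601862 1.104891064657517
scene chk [[226.19580749 286.10783904]
 [238.94928943 353.31418538]
 [261.75635856 323.00294804]
 [357.43293766 204.72125704]]
[702.56682531  11.07072369]
[546.35021543 -13.26904129]
[413.26670061   4.66874713]
```

```bash
cat >> h.py <<'E'
from scipy.spatial.transform import Rotation as R
def plan(x,y,z,yaw):
    """shift+turn in tool axes to TCP x,y,z, tool down, tool y at yaw (mod pi)"""
    from workcell import r, optics
    s=r.observe(); R0=R.from_quat(s["tcp_rot"])
    d=R0.inv().apply(np.array([x,y,z])-s["tcp_pos"]); best=None
    for k in (0,np.pi):
        a=yaw+k; ey=np.array([np.cos(a),np.sin(a),0]);ez=np.array([0,0,-1.])
        v=(R0.inv()*R.from_matrix(np.c_[np.cross(ey,ez),ey,ez])).as_rotvec()
        if best is None or np.linalg.norm(v)<np.linalg.norm(best): best=v
    print("t",round(s["t"],2),"tcp",s["tcp_pos"].round(1),"d",d.round(1),"rot",best.round(3),"F",s["force"].round(1),"w",round(s["width"],3),"ff",round(s["finger_force"],1))
E
python3 -c "
from h import *
plan(530,225,290,.9)"
```

Request:
shift_gripper --increments '{"motion": [[-60, -22, -20, 0, 0, 0.1], [-120, -44, -40, 0, 0, 0.2], [-175, -65, -59, 0, 0, 0.316], [-230, -86, -59, 0, 0, 0.316], [-285, -106, -59, 0, 0, 0.316]]}'

```text
t: 0.72
tcp_pos: [422.5, 316.1, 290.6]
tcp_rot: [0.329, 0.944, 0.0, 0.0]
force: [0.5, 1.7, 0.8]
width: 1.001
finger_force: 0.0
```

Request:
shift_gripper --increments '{"motion": [[-55, -20, 0, 0, 0, 0], [-110, -40, 0, 0, 0, 0], [-110, -40, 0, 0, 0, 0]]}'

```text
t: 1.1
tcp_pos: [484.2, 214.5, 289.7]
tcp_rot: [0.332, 0.943, -0.0, -0.0]
force: [-0.3, 0.3, -0.1]
width: 1.002
finger_force: 0.0
```

```bash
python3 - <<'E'
from h import *; plan(530,225,290,.9)
from workcell import r, optics
c=optics.camera("wrist"); cv2.imwrite("pics/w1.png",c["pixels"][:,:,::-1]); np.savez("w1.npz",K=c["camera_matrix"],rv=c["rvec"],tv=c["tvec"])
E
```

```text
t 1.1 tcp [484.2 214.5 289.7] d [-29.1  36.8  -0.4] rot [-0.001  0.    -0.007] F [-0.3  0.3 -0.1] w 1.002 ff 0.0
```

View pics/w1.png

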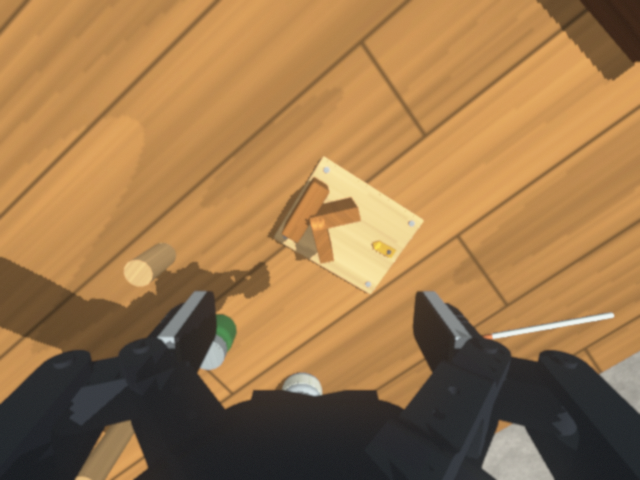

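The wrist view shows the block at about (350,225) and the pointer at (382,248), unobstructed. I'll enlarge it.

```bash
python3 - <<'E'
import cv2
im=cv2.imread("pics/w1.png")
cv2.imwrite("pics/crop2.png",cv2.resize(im[150:298,268:430],None,fx=4,fy=4,interpolation=cv2.INTER_CUBIC))
E
```

```text
(no output)
```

View pics/crop2.png

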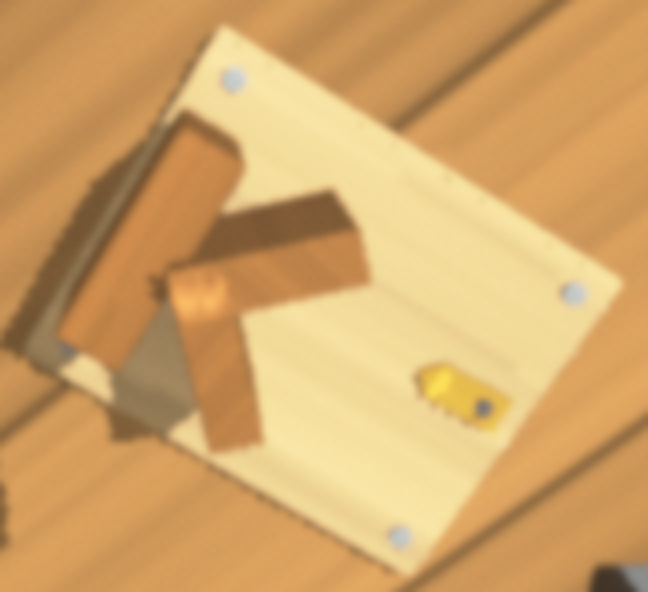

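```bash
python3 - <<'E'
from h import *
cr=lambda a,s,o:(np.array(a,float)+.5)/s-.5+np.array(o)
d=np.load("w1.npz");K=d["K"]; CAM["w"]=(K[0,0],K[0,2],K[1,2],d["rv"],d["tv"])
P=[[48,0,3],[65,0,4],[80,0,4]]
L=[[90,62,12],[90,-62,12],[-65.5,-62,12],[-65.5,62,12],[-24,0,82],[3,27,82],[3,-27,82]]
Uw=cr([[624,280],[412,576],[28,362],[222,25],[238,315],[370,283],[262,440],[417,379],[502,416]],4,(268,150))
Ut=cr([[40,188],[325,37],[523,392],[220,552],[269,353],[160,332],[308,253],[217,200],[181,130]],4,(105,225))
def pts(p):
    c,s=np.cos(p[3]),np.sin(p[3])
    return T(p,L+[[48*c,48*s,15],[80*c,80*s,16]])
x0=[529,218,.334,.07]
for nm,f in (("w",lambda p:(proj(pts(p),"w")-Uw).ravel()),("top",lambda p:(proj(pts(p),"top")-Ut).ravel()),
 ("both",lambda p:np.r_[(proj(pts(p),"w")-Uw).ravel(),(proj(pts(p),"top")-Ut).ravel()])):
    s=least_squares(f,x0,loss="soft_l1"); print(nm,s.x.round(3),"ptr yaw",(s.x[2]+s.x[3]).round(3),np.round(s.fun.reshape(-1,2),1).tolist())
# post, both cameras
q=least_squares(lambda p:np.r_[proj([[p[0],p[1],130],[p[0]+43*np.cos(p[2]),p[1]+43*np.sin(p[2]),40]],"top").ravel()-np.r_[474.8,207.8,428.8,216.8],
 .7*(proj([[p[0],p[1],130],[p[0]+43*np.cos(p[2]),p[1]+43*np.sin(p[2]),40]],"scene").ravel()-np.r_[228,288,264,324])],[566,-208,1.1])
print(q.x,q.fun.round(1))
E
```

```text
w [5.30906e+02 2.19828e+02 3.49000e-01 3.40000e-02] ptr yaw 0.383 [[0.9, 0.1], [0.5, 0.8], [-1.6, -1.7], [-0.8, -0.2], [-0.7, 0.2], [0.6, 0.1], [1.0, 1.0], [0.1, -2.0], [-0.5, 0.3]]
top [5.30081e+02 2.18123e+02 3.35000e-01 6.50000e-02] ptr yaw 0.4 [[-0.4, -0.1], [1.6, -2.2], [-0.4, -2.0], [-0.1, 1.0], [-0.3, 1.5], [0.0, -0.7], [-1.1, -0.9], [2.0, 1.4], [0.3, 1.3]]
both [5.30733e+02 2.19198e+02 3.45000e-01 4.40000e-02] ptr yaw 0.39 [[0.4, 0.5], [-0.2, 1.1], [-2.1, -1.7], [-1.0, -0.1], [-1.3, 0.4], [0.1, 0.4], [0.4, 1.2], [-0.3, -2.0], [-0.7, 0.1], [-1.5, 0.3], [0.1, -2.5], [-1.0, -2.9], [-0.2, 0.9], [-1.0, 1.1], [-0.7, -0.9], [-2.1, -1.4], [1.6, 0.9], [0.0, 0.7]]
[ 566.42869066 -209.41259553    1.11100726] [ 0.5 -0.7 -1.2 -0.9 -1.4 -0.9 -0.6 -0.8]
```

```bash
python3 -c "
from h import *
plan(566,-209,190,1.056)"
```

```text
t 1.15 tcp [483.1 216.3 289.7] d [-330.5 -280.2   99.6] rot [-0.001 -0.001 -0.16 ] F [-0.5  0.5 -0.9] w 1.001 ff 0.0
```

Request:
shift_gripper --increments '{"motion": [[-45, -38, 0, 0, 0, -0.05], [-90, -76, 0, 0, 0, -0.1], [-137, -116, 0, 0, 0, -0.16], [-183, -155, 0, 0, 0, -0.16], [-230, -195, 0, 0, 0, -0.16]]}'

```text
t: 1.78
tcp_pos: [541.6, -77.7, 290.3]
tcp_rot: [0.251, 0.968, 0.0, -0.0]
force: [1.4, -0.4, 0.3]
width: 0.994
finger_force: 0.0
```

```bash
python3 -c "
from h import *
plan(566,-209,190,1.056)"
```

```text
t 1.77 tcp [541.6 -77.7 290.3] d [ -85.2 -102.9  100.2] rot [ 0.001 -0.     0.007] F [ 1.4 -0.4  0.3] w 0.994 ff 0.0
```

Request:
shift_gripper --increments '{"motion": [[-30, -36, 15, 0, 0, 0], [-60, -72, 45, 0, 0, 0], [-85, -103, 70, 0, 0, 0], [-85, -103, 100, 0, 0, 0], [-85, -103, 100, 0, 0, 0]]}'

```text
t: 2.4
tcp_pos: [563.7, -207.0, 187.6]
tcp_rot: [0.252, 0.968, 0.001, -0.003]
force: [0.1, -0.0, 0.5]
width: 0.998
finger_force: 0.0
```

```bash
python3 -c "
from h import *
plan(566,-209,80,1.056)
from workcell import r, optics
c=optics.camera('wrist'); cv2.imwrite('pics/w2.png',c['pixels'][:,:,::-1]); print(c['camera_matrix'].tolist(),c['rvec'],c['tvec'])"
```

```text
t 2.4 tcp [ 563.7 -207.   187.6] d [ -3.7  -0.6 107.6] rot [ 0.    -0.006  0.005] F [ 0.1 -0.   0.5] w 0.998 ff 0.0
[[333.2049902928385, 0.0, 314.3208138212754], [0.0, 333.2049902928385, 237.17704784814634], [0.0, 0.0, 1.0]] [-2.50101338 -1.46829483 -0.20123741] [ -93.91777037 -593.79296937  178.86411117]
```

View pics/w2.png

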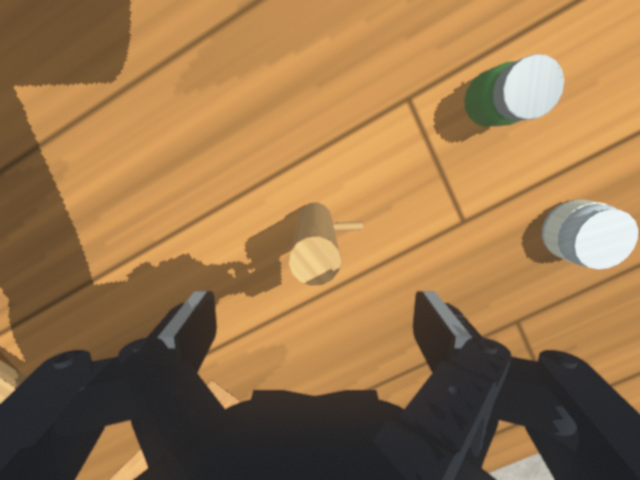

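The wrist view shows the post top at (315,260) and the perch tip at (362,226), with the post centred between the open fingers.

```bash
python3 -c "
from h import *
CAM['w']=(333.205,314.32,237.18,[-2.50101338,-1.46829483,-.20123741],[-93.91777037,-593.79296937,178.86411117])
t=back([315,260],130,'w');k=back([362,226.5],40,'w');print(t,k,np.hypot(*(k-t)),np.arctan2(*(k-t)[::-1]))
f=least_squares(lambda p:np.r_[proj([[p[0],p[1],130],[p[0]+43*np.cos(p[2]),p[1]+43*np.sin(p[2]),40]],'w').ravel()-np.r_[315,260,362,226.5]],[566,-208,1.1]);print(f.x,f.fun)
plan(566,-209,80,1.056)"

```

```text
[ 565.88620226 -207.79214162] [ 586.56533834 -170.5917602 ] 42.56166169482804 1.063446070235204
[ 565.81462729 -207.92072824    1.06316527] [-2.29438805e-01  2.55446005e-04  3.22496185e-01  1.23823282e-02]
t 2.45 tcp [ 564.8 -207.4  189.5] d [ -2.2  -0.8 109.5] rot [ 0.    -0.003  0.006] F [1.  0.6 0.1] w 0.998 ff 0.0
```

Request:
shift_gripper --increments '{"motion": [[-1.5, -0.5, 40, 0, 0, 0], [-1.5, -0.5, 80, 0, 0, 0], [-1.5, -0.5, 109, 0, 0, 0], [-1.5, -0.5, 109, 0, 0, 0], [-1.5, -0.5, 109, 0, 0, 0]]}'

```text
t: 3.08
tcp_pos: [567.9, -210.3, 83.5]
tcp_rot: [0.252, 0.968, -0.0, 0.001]
force: [-0.1, 0.3, -0.3]
width: 1.003
finger_force: 0.0
```

Request:
shift_gripper --increments '{"motion": [[0, 0, 0, 0, 0, 0], [0, 0, 0, 0, 0, 0], [0, 0, 0, 0, 0, 0], [0, 0, 0, 0, 0, 0], [0, 0, 0, 0, 0, 0]]}' --finger_gap 0 --grip_n 100

```text
t: 3.7
tcp_pos: [567.0, -210.5, 82.2]
tcp_rot: [0.253, 0.968, 0.0, 0.001]
force: [0.1, 1.4, 5.8]
width: 0.378
finger_force: 98.4
```

Request:
shift_gripper --increments '{"motion": [[0, 0, 0, 0, 0, 0], [0, 0, 0, 0, 0, 0], [0, 0, 0, 0, 0, 0], [0, 0, 0, 0, 0, 0], [0, 0, 0, 0, 0, 0]]}'

```text
t: 4.32
tcp_pos: [567.1, -210.5, 82.2]
tcp_rot: [0.253, 0.968, 0.0, 0.001]
force: [-0.5, 1.1, 6.6]
width: 0.375
finger_force: 98.4
```

Request:
shift_gripper --increments '{"motion": [[0, 0, -15, 0, 0, 0], [0, 0, -50, 0, 0, 0], [0, 0, -90, 0, 0, 0], [0, 0, -118, 0, 0, 0], [0, 0, -118, 0, 0, 0]]}'

```text
t: 4.95
tcp_pos: [567.8, -211.3, 202.3]
tcp_rot: [0.253, 0.968, -0.001, 0.002]
force: [0.6, -1.3, -1.9]
width: 0.378
finger_force: 99.0
```

```bash
python3 -c "
from h import *
plan(546,224,200,.38)"
```

```text
t 4.95 tcp [ 567.8 -211.3  202.3] d [231.9 369.1   1.1] rot [0.002 0.005 0.68 ] F [ 0.6 -1.3 -1.9] w 0.378 ff 99.0
```

Request:
shift_gripper --increments '{"motion": [[12, 18, 0, 0, 0, 0.05], [35, 55, 0, 0, 0, 0.15], [60, 93, 0, 0, 0, 0.27], [83, 132, 0, 0, 0, 0.4], [107, 170, 0, 0, 0, 0.5]]}'

```text
t: 5.58
tcp_pos: [555.0, -8.4, 197.9]
tcp_rot: [0.486, 0.874, -0.0, -0.001]
force: [-0.5, -0.4, -1.8]
width: 0.379
finger_force: 98.9
```

```bash
python3 -c "
from h import *
plan(546,224,200,.38)"
```

```text
t 5.58 tcp [555.   -8.4 197.9] d [202.1 115.1  -2. ] rot [-0.002 -0.001  0.176] F [-0.5 -0.4 -1.8] w 0.379 ff 98.9
```

Request:
shift_gripper --increments '{"motion": [[41, 23, 0, 0, 0, 0.06], [82, 47, 0, 0, 0, 0.12], [125, 71, 0, 0, 0, 0.175], [165, 94, 0, 0, 0, 0.175], [202, 115, 0, 0, 0, 0.175]]}'

```text
t: 6.2
tcp_pos: [545.1, 223.7, 197.8]
tcp_rot: [0.559, 0.829, -0.001, -0.001]
force: [0.0, -0.4, -1.1]
width: 0.374
finger_force: 98.9
```

Request:
shift_gripper --increments '{"motion": [[0, 0, 0, 0, 0, 0], [0, 0, 0, 0, 0, 0]]}'

```text
t: 6.45
tcp_pos: [545.5, 221.9, 198.2]
tcp_rot: [0.559, 0.829, -0.001, -0.0]
force: [0.7, -0.8, -1.0]
width: 0.381
finger_force: 99.1
```

```bash
python3 -c "
from h import *
plan(546,224,98,.38)
from workcell import r, optics
for n in ('top','scene'):
    c=optics.camera(n)['pixels'][:,:,::-1]; cv2.imwrite('pics/%s3.png'%n,c)
a=cv2.resize(cv2.imread('pics/top3.png')[210:370,100:260],None,fx=2.4,fy=2.4);b=cv2.resize(cv2.imread('pics/scene3.png')[80:240,280:440],None,fx=2.4,fy=2.4)
cv2.imwrite('pics/c3.png',np.hstack([a,b]))"
```

```text
t 6.45 tcp [545.5 221.9 198.2] d [  1.8   1.5 100.2] rot [-0.002  0.     0.005] F [ 0.7 -0.8 -1. ] w 0.381 ff 99.1
```

View pics/c3.png

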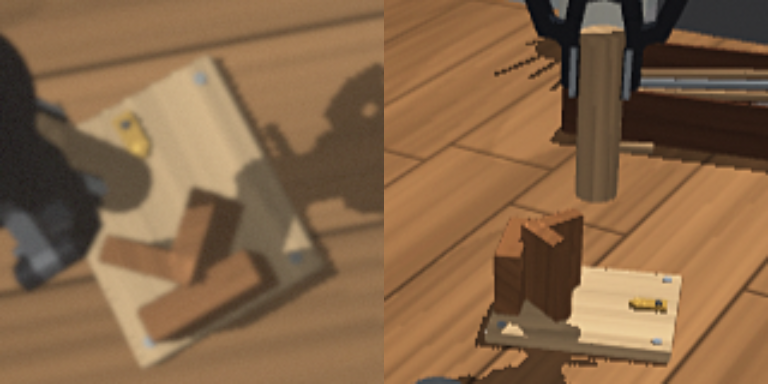

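The post is upright in the grip with the perch pointing out of the mouth. In scene pixels the foot centre is about (368.8,159) and the perch tip about (391.7,141).

```bash
python3 -c "
from h import *
f=back([368.8,159],116,'scene');k=back([391.5,141],156,'scene');print(f,k,k-f,np.arctan2(*(k-f)[::-1]))
print(back([100+122/2.4,210+180/2.4],116,'top'))
e=np.array([np.cos(.345),np.sin(.345)]);n=np.array([-e[1],e[0]]);
for q in (f,[545.5,221.9],[544.5,224]): d=np.array(q)-[530.7,219.2];print(d@e,d@n)
plan(544,224,98,.38)"
```

```text
[545.39978831 227.91047508] [583.41275708 242.75520198] [38.01296877 14.8447269 ] 0.37230511490342255
[545.96882656 222.66729913]
16.779463662684957 3.2257947178419317
14.841047727145392 -2.4644071012296935
14.610185296759239 -0.1499519735082305
t 6.55 tcp [546.  221.2 198.7] d [  3.4  -0.7 100.7] rot [-0.001  0.     0.004] F [-0.  -0.3 -0.7] w 0.375 ff 99.1
```

Request:
shift_gripper --increments '{"motion": [[0, 0, 35, 0, 0, 0], [0, 0, 70, 0, 0, 0], [0, 0, 93, 0, 0, 0], [0, 0, 100, 0, 0, 0], [0, 0, 100, 0, 0, 0]]}'

```text
t: 7.18
tcp_pos: [546.4, 221.7, 99.4]
tcp_rot: [0.559, 0.829, -0.0, -0.0]
force: [0.0, -0.7, -0.5]
width: 0.377
finger_force: 99.2
```

Request:
shift_gripper --increments '{"motion": [[0, 0, 2, 0, 0, 0], [0, 0, 3, 0, 0, 0], [0, 0, 3, 0, 0, 0]]}'

```text
t: 7.55
tcp_pos: [546.5, 222.5, 96.8]
tcp_rot: [0.559, 0.829, 0.0, 0.0]
force: [-0.6, 0.1, -0.7]
width: 0.378
finger_force: 99.2
```

```bash
python3 -c "
from h import *
plan(530.7,219.2,94.5,.38)"
```

```text
t 7.55 tcp [546.5 222.5  96.8] d [  2.9 -15.9   2.2] rot [0.001 0.    0.005] F [-0.6  0.1 -0.7] w 0.378 ff 99.2
```

Request:
shift_gripper --increments '{"motion": [[0, -4, 1.5, 0, 0, 0], [0, -8, 1.5, 0, 0, 0], [0, -11, 1.5, 0, 0, 0], [0, -12, 1.5, 0, 0, 0], [0, -12, 1.5, 0, 0, 0]]}'

```text
t: 8.18
tcp_pos: [535.1, 217.9, 94.9]
tcp_rot: [0.559, 0.829, 0.0, 0.0]
force: [0.5, 0.6, -1.7]
width: 0.372
finger_force: 99.2
```

Request:
shift_gripper --increments '{"motion": [[0, -1, 0, 0, 0, 0], [0, -2, 0, 0, 0, 0], [0, -2, 0, 0, 0, 0]]}'

```text
t: 8.55
tcp_pos: [533.4, 217.3, 94.8]
tcp_rot: [0.559, 0.829, 0.0, 0.0]
force: [1.2, -0.1, -1.2]
width: 0.375
finger_force: 99.2
```

```bash
python3 -c "
from h import *
plan(530.7,219.2,94.5,.38)"
```

```text
t 8.55 tcp [533.4 217.3  94.8] d [ 2.8 -1.8  0.3] rot [ 0.    -0.     0.005] F [ 1.2 -0.1 -1.2] w 0.375 ff 99.2
```

Request:
shift_gripper --increments '{"motion": [[0, -1, 0, 0, 0, 0], [0, -1, 0, 0, 0, 0]]}'

```text
t: 8.8
tcp_pos: [533.0, 217.3, 95.0]
tcp_rot: [0.559, 0.829, 0.001, 0.0]
force: [2.3, 2.5, -2.3]
width: 0.378
finger_force: 99.2
```

Request:
shift_gripper --increments '{"motion": [[0, -1, 0, 0, 0, 0], [0, -1, 0, 0, 0, 0]]}'

```text
t: 9.05
tcp_pos: [532.7, 217.4, 95.3]
tcp_rot: [0.559, 0.829, 0.002, 0.0]
force: [3.7, 3.7, -3.6]
width: 0.38
finger_force: 99.1
```

Request:
shift_gripper --increments '{"motion": [[0, -1, 0, 0, 0, 0], [0, -1, 0, 0, 0, 0]]}'

```text
t: 9.3
tcp_pos: [532.3, 217.4, 95.4]
tcp_rot: [0.559, 0.829, 0.002, 0.001]
force: [5.3, 5.9, -2.5]
width: 0.377
finger_force: 99.1
```

The push is bearing mostly on the right wall, so I'll shift towards +y of the V.

```bash
cat >> h.py <<'E'
def fl():
    from workcell import r, optics
    s=r.observe();F=s["force"]
    print("R",round(F[:2]@[np.cos(1.13),np.sin(1.13)],1),"L",round(F[:2]@[np.cos(-.44),np.sin(-.44)],1),"F",F.round(1),"M",s["ft_torque"].round(2),s["tcp_pos"].round(1),"tilt",(R.from_quat(s["tcp_rot"]).apply([0,0,1])).round(4),"t",s["t"],s["width"])
E
```

Request:
shift_gripper --increments '{"motion": [[1, -0.5, 0, 0, 0, 0], [1.5, -1, 0, 0, 0, 0], [1.5, -1, 0, 0, 0, 0]]}'

```text
t: 9.68
tcp_pos: [530.9, 218.2, 95.6]
tcp_rot: [0.559, 0.829, 0.002, 0.001]
force: [4.7, 4.7, -1.8]
width: 0.377
finger_force: 99.1
```

```bash
python3 -c "
from h import *
fl()"
```

```text
R 6.3 L 2.3 F [ 4.7  4.7 -1.8] M [ 0.98 -1.02  0.04] [530.9 218.2  95.6] tilt [ 0.0038  0.0024 -1.    ] t 9.675 0.3767351174367959
```

Request:
shift_gripper --increments '{"motion": [[0.5, -1, 0, 0, 0, 0], [1, -2, 0, 0, 0, 0], [1, -2, 0, 0, 0, 0]]}'

```text
t: 10.05
tcp_pos: [530.7, 218.3, 95.8]
tcp_rot: [0.559, 0.829, 0.003, 0.002]
force: [8.7, 4.0, -5.8]
width: 0.378
finger_force: 99.5
```

```bash
python3 -c "
from h import *
fl()"
```

```text
R 7.3 L 6.1 F [ 8.7  4.  -5.8] M [ 0.99 -2.19 -0.01] [530.7 218.3  95.8] tilt [ 0.0074  0.0022 -1.    ] t 10.05 0.377704684192345
```

Request:
shift_gripper --increments '{"motion": [[0.2, -1, 0.5, 0, 0, 0], [0.3, -2, 1, 0, 0, 0], [0.3, -2, 1, 0, 0, 0]]}'

```text
t: 10.42
tcp_pos: [530.6, 218.2, 95.8]
tcp_rot: [0.559, 0.829, 0.004, 0.004]
force: [10.3, 4.5, -4.0]
width: 0.374
finger_force: 99.9
```

```bash
python3 -c "
from h import *
fl()"
```

```text
R 8.5 L 7.4 F [10.3  4.5 -4. ] M [ 1.09 -2.62  0.04] [530.6 218.2  95.8] tilt [ 0.0111  0.0032 -0.9999] t 10.425 0.37356732435746615
```

Request:
shift_gripper --increments '{"motion": [[0, -1, 0, 0, 0, 0], [0, -2, 0, 0, 0, 0], [0, -2, 0, 0, 0, 0]]}'

```text
t: 10.8
tcp_pos: [530.4, 218.1, 95.9]
tcp_rot: [0.559, 0.829, 0.006, 0.005]
force: [15.3, 6.2, -6.9]
width: 0.374
finger_force: 99.8
```

```bash
python3 -c "
from h import *
fl()"
```

```text
R 12.2 L 11.1 F [15.3  6.2 -6.9] M [ 1.56 -3.61  0.04] [530.4 218.1  95.9] tilt [ 0.0141  0.0047 -0.9999] t 10.8 0.3742335929972482
```

Request:
shift_gripper --increments '{"motion": [[0, -1, 0, 0.01, 0, 0], [0, -2, 0, 0.02, 0, 0], [0, -2, 0, 0.02, 0, 0]]}'

```text
t: 11.18
tcp_pos: [530.5, 218.2, 95.9]
tcp_rot: [0.559, 0.829, -0.001, -0.0]
force: [19.1, 8.5, -11.5]
width: 0.376
finger_force: 100.4
```

```bash
python3 -c "
from h import *
fl()"
```

```text
R 15.8 L 13.7 F [ 19.1   8.5 -11.5] M [ 2.08 -4.74 -0.05] [530.5 218.2  95.9] tilt [-0.0012 -0.0012 -1.    ] t 11.175 0.37637827803465246
```

Request:
shift_gripper --increments '{"motion": [[0, -1, 0, 0, 0, 0], [0, -2, 0, 0, 0, 0], [0, -2, 0, 0, 0, 0], [0, -2, 0, 0, 0, 0]]}'

```text
t: 11.68
tcp_pos: [530.4, 218.1, 96.0]
tcp_rot: [0.559, 0.829, 0.001, 0.001]
force: [24.0, 10.2, -17.2]
width: 0.375
finger_force: 100.8
```

```bash
python3 -c "
from h import *
fl()
from workcell import r, optics
for n in ('top','scene'):
    c=optics.camera(n)['pixels'][:,:,::-1]; cv2.imwrite('pics/%s4.png'%n,c)
a=cv2.resize(cv2.imread('pics/top4.png')[220:370,100:250],(390,390));b=cv2.resize(cv2.imread('pics/scene4.png')[110:260,280:430],(390,390))
cv2.imwrite('pics/c4.png',np.hstack([a,b]))"
```

```text
R 19.4 L 17.3 F [ 24.   10.2 -17.2] M [ 2.54 -5.82 -0.02] [530.4 218.1  96. ] tilt [ 2.e-03  3.e-04 -1.e+00] t 11.675 0.3754813430748588
```

View pics/c4.png

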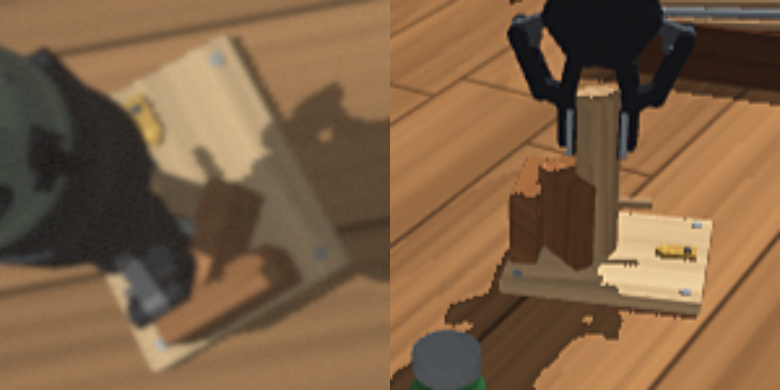

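In the scene view the post is upright in the V and the perch tip, at scene pixel (380.8,188.5), lies over the pointer's line. I'll check the angle numerically and relieve the upward pull.

Request:
shift_gripper --increments '{"motion": [[0, -0.5, 1.5, 0, 0, 0], [0, -1, 3, 0, 0, 0], [0, -1, 3, 0, 0, 0], [0, -1, 3, 0, 0, 0]]}'

```text
t: 12.28
tcp_pos: [530.4, 218.1, 95.9]
tcp_rot: [0.559, 0.829, 0.002, 0.002]
force: [19.5, 9.2, 1.2]
width: 0.372
finger_force: 103.4
```

```bash
python3 -c "
from h import *
fl()
for uv in ([380.8,188.5],[381.5,188.5],[380.8,189.5]):
    k=back(uv,53,'scene'); d=k-[530.5,218.2]; print(k,np.hypot(*d),np.arctan2(d[1],d[0]))
pt=back([(657-390)/2.6+280,110+252/2.6],15,'scene');po=back([(697-390)/2.6+280,110+254/2.6],15,'scene')
for q in (pt,po): d=q-[530.5,218.2];print(q,np.hypot(*d),np.arctan2(d[1],d[0]))
print(np.arctan2(*(po-pt)[::-1]))
s=__import__('workcell').r.observe();y=R.from_quat(s['tcp_rot']).apply([0,1,0]);print('tool yaw',np.arctan2(y[1],y[0]))"
```

```text
R 16.6 L 13.8 F [19.5  9.2  1.2] M [ 2.23 -4.6  -0.02] [530.4 218.1  95.9] tilt [ 0.005   0.0012 -1.    ] t 12.275 0.3718104621651541
[570.93338485 237.47694489] 44.79351754877911 0.44488183378434837
[572.14981845 238.18607705] 46.19686842943213 0.44740609049712193
[572.70162158 233.85115278] 45.01039265839546 0.35514155388583346
[580.36073033 232.37413398] 51.83626629481309 0.2769680268653208
[608.69022534 245.57407641] 82.84353564150338 0.3367602408308731
0.4360331068372496
tool yaw 0.38496674140003756
```

Request:
shift_gripper --increments '{"motion": [[0, -0.5, 0.5, 0, 0, 0], [0, -1, 0.5, 0, 0, 0], [0, -1, 0.5, 0, 0, 0], [0, -1, 0.5, 0, 0, 0], [0, -1, 0.5, 0, 0, 0]]}'

```text
t: 12.9
tcp_pos: [530.4, 218.1, 95.9]
tcp_rot: [0.559, 0.829, 0.003, 0.002]
force: [20.6, 10.1, 2.3]
width: 0.375
finger_force: 103.4
```

Request:
shift_gripper --increments '{"motion": [[0, 0, 0, 0, 0, 0], [0, 0, 0, 0, 0, 0], [0, 0, 0, 0, 0, 0], [0, 0, 0, 0, 0, 0]]}'

```text
t: 13.4
tcp_pos: [530.4, 218.1, 95.9]
tcp_rot: [0.559, 0.829, 0.003, 0.002]
force: [20.9, 10.3, 2.4]
width: 0.376
finger_force: 103.4
```

```bash
python3 -c "
from h import *
fl()
from workcell import r, optics
print(r.close_job())"
```

```text
R 18.2 L 14.6 F [20.9 10.3  2.4] M [ 2.38 -4.76  0.01] [530.4 218.1  95.9] tilt [ 0.0069  0.002  -1.    ] t 13.4 0.37559297863061714
the job is handed in; nothing more can be done
None
```

I handed the job in at 13.4 s with the post still gripped, standing in the V and pressed on both faces (about 18 N right, 15 N left from the wrist force). By my estimate its perch is within about 0.05 rad of the pointer's line and its foot about 2 mm above the sole plate; no verdict was returned.

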